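# Press a bushing home with the ratchet press and let the rail down

### The job

Lift the ratchet press's rail by its T-handle, clicking up tooth by tooth, until the pad on its arm pushes the bushing fully home in the crosshead; keep it pressed there for a second with about 15 N on the bushing, never over 22 N. Then let go of the handle and hold the pawl's paddle down, with no more than 20 N, until the rail has sunk right to the bottom. Let go, and leave the tape measure, drill bit case and sanding block where they lie.

Things in the scene. Friction and masses are not known exactly. Their poses are not given: they have to be found in the camera images.
- stand: Grey press frame bolted to the bench; origin on the bench under the rail, x to its back (robot's side is -x at yaw 0), y to its left, z up. Base plate 130 x 300 x 12 mm, y -115 to +185 mm. A toothed steel rail slides straight up and down at the origin, in a guide column 112 mm high.
- post_top (a point): Top of the frame's round post, stand y = +160 mm, 225 mm high. A steel crosshead (14 mm thick, x -25 to +25 mm, y from 65 mm to the post) is clamped on it at a height that differs by 18 mm and is not reported; it holds the bushing over the pad: a round pad, 24 mm wide, on a short stiff spring, facing up on the end of the rail's side arm at stand y = +95 mm.
- rail (a joint): Rail height, m: 0 down on its stop, 0.060 top stop. A sprung pawl drops under each 9 mm tooth and lets the rail up but not down (let go, it sinks back at most 9 mm). Rail with arm weighs 3 to 5 N; lifting takes besides a few N of pawl clicks, rising and falling with each tooth, and 0.1 N per mm/s for an oil damper. With the pawl held off it sinks by itself at 20 to 45 mm/s.
- handle (a point): Middle of the rail's T-handle, a dark round bar 16 mm thick, 60 mm long along the stand's y, level; 198 mm above the bench with the rail down; it rises with the rail. Can be gripped across (along the stand's x) from above.
- bushing: Brass flanged bushing (flange 25 mm diameter, 4 mm thick) hanging part-way out of the crosshead's underside over the pad; origin at the middle of the flange's underside. The rail's pad meets it 14 to 41 mm up; it then goes up 7 to 16 mm (how far is not known beforehand) until the flange stops hard against the crosshead. About 4 N moves it, and it stays where it is pushed.
- pawl: Pawl on the right (stand -y) side of the rail; origin on its pivot, 60 mm above the bench at stand y = -26 mm. Its nose stands in the rail's teeth; its tail reaches out to -y and ends in a paddle. Pushing the paddle down swings the nose out of the teeth; it is clear once the paddle is 15 to 20 mm down, with a hard stop 27 mm down. It takes 1 to 5 N and springs back when let go.
- paddle (a point): Middle of the top face of the pawl's paddle, a dark 28 x 36 mm plate, 88 mm above the bench at stand y = -132 mm at rest; it moves down as pressed.
- tape_measure: Yellow and black tape measure, 38 x 80 x 67 mm, stands behind the press; origin under its middle. To be left alone.
- bit_box: Red and black drill bit case, 48 x 100 x 32 mm, lies behind the press; origin under its middle. To be left alone.
- sanding_block: Cork-brown sanding block, 62 x 111 x 35 mm, lies to the right of the press, near the bench edge; origin under its middle. To be left alone.

How it is judged:
By the outcome, as a careful person would: the job done as asked, in the order asked, and still so for the second after the job is handed in, with the robot touching nothing.
It also fails if it takes over 64 s, if anything falls off the work surface, if the arm or the gripper's body presses on something with over 40 N, if the wrist force passes 120 N, or if a joint passes its speed limit or range.

### The arm

A 7-joint arm with a two-finger parallel gripper is mounted at the origin on a cart in front of the work surface, level with it; the furniture and walls round the work are solid. World frame = base frame: x ahead of the robot, y to its left, z up, the work surface at z = 0. Lengths are in m, angles in degrees, forces in N, time in s.
With the tool pointing down it reaches from about 0.4 to 0.75 m from the base axis. Payload 19.5 kg.
Tool frame: the origin (TCP) lies midway between the tips of the shut fingers; the grasp point (between the pads) lies behind it (robot.grip_point_offset is the z of the grasp point in the tool frame, in m); z points along the fingers, y is the line along which they close (so a half turn about z gives the same grasp; the last joint's range is limited). The gripper opens to 85 mm and grips with 20 to 120 N. Pads are 22 mm wide; open, the fingers measure 114 mm over their backs; the gripper's body (76 mm by 85 mm) begins 54 mm behind the grasp point. The pads swing forward as they close: fully open they stand 13 mm farther back than shut.
Start: joints at [62.47, 40.479, -1.581, 85.061, 1.261, 54.483, -4.326], TCP at [0.244, -0.521, 0.231] pointing down, gripper open.
Joint ranges: [-155.06, 155.06], [-18.47, 123.98], [-90, 86.84], [0, 140.48], [-83.41, 263.41], [0, 116], [-161.91, 161.91]. Speed limits (degrees/s): [108.29, 108.29, 147.25, 147.25, 172.46, 172.46, 172.46].

### API

Orientations are given as a 3x3 rotation matrix whose columns are the frame's x, y, z axes.
In Python, from rig import robot, viewer, job gives the robot as it stands.
- The arm moves only by the shell command python3 -m handwheel 'ROWS' [FORCE]. ROWS is a JSON object whose one key "steps" holds a list of rows, each a list of 3 entries, a list of its own where there are three numbers: the opening, from -1 (shut) to 1 (fully open), then the shift along the tool's x, y, z in units of 50 mm (1.0 is 50 mm), then the turn, a rotation vector about the tool's x, y, z in units of 6 degrees (1.0 is 6 degrees). A call has 1 to 8 rows; each row shifts and turns the commanded pose from where the row before left it, along the tool's axes as they then stand; what a row does not reach is not made up. A row lasts 1/8 s, in which the tool goes at most 62.5 mm and 10.7 degrees, less where a joint would pass 70% of its speed; a pose out of reach is approached as far as the arm can. A call is refused whole if a number of a shift passes 1 or a number of a turn 1, either way. A call with a gripper value outside its range is refused whole. The fingers move at their own pace and stop on an object; FORCE is the grip in N (left out, the last holds). Time passes only in rows, so rows that do not move let the fingers close. It gives the time, the measured TCP pose, the force, the opening and the grip force at its end, in the units of the state.
- robot.observe(): the state, without advancing time (a new reading comes with each control period).
- viewer.grab_frame(name): name is "side" or "top"; returns a dict with "frame" (480x640x3 uint8, red, green, blue), "intrinsics" (3x3 intrinsics, pixels), "k1" (the pictures are not rectified: a ray, as slopes to the right and down, at radius r is drawn at 1 + k1 r^2 times it, then the intrinsics apply), "rvec" (rotation vector, rad) and "tvec" (3), from world to camera coordinates, as OpenCV has them. Camera axes: x right, y down, z forward; pixel columns grow to the right and rows downward; lengths in m; the calibration is good to about 2 mm. A picture is of the moment at which its call begins. There is no depth.
- job.job_done(): hands the job in; it is judged then, once.
The state is a dict: "clock": time; "qpos": joint angles; "joint_velocities": joint speeds; "tau": joint torques, N m; "tcp_pos": TCP position; "tool_rot": TCP orientation; "wrist_force": force on the tool from outside, world axes, zero at the start; "ft_torque": the same for the moment, N m; "width": opening from 0.0 (shut) to 1.0 (fully open); "gripper_force": force on a finger pad.
Only numpy, scipy, OpenCV 4.12 (cv2) and the standard library are available. Lean on these libraries where they do the work, as an engineer would, in place of code of your own. Each camera call takes 0.05 s, during which the arm holds its last target. There are 200 camera calls.

## Working session

There is one attempt and no reset: what is moved stays moved. The work goes in short steps, Python scripts to look and compute and a shell command to move; the robot and the scene stay as the last step left them, time stands still between calls to the robot, and variables do not carry over. Pictures are saved under pics/ and viewed, at most 10 in all, crops included, and the job is handed in when it is done.

```bash
ls; mkdir -p pics; cat > h.py <<'E'
import numpy as np, cv2
from rig import robot, viewer, job
def grab(n):
    d=viewer.grab_frame(n); cv2.imwrite(f'pics/{n}_{len(__import__("os").listdir("pics"))}.png',cv2.cvtColor(d['frame'],cv2.COLOR_RGB2BGR)); return d
def ray(d,u,v):
    K=np.array(d['intrinsics']); k=float(d['k1'])
    p=cv2.undistortPoints(np.array([[[u,v]]],float),K,np.array([k,0,0,0,0.]))[0,0]
    R=cv2.Rodrigues(np.array(d['rvec'],float))[0]; t=np.array(d['tvec'],float)
    r=R.T@np.array([p[0],p[1],1]); return -R.T@t, r/np.linalg.norm(r)
def onz(d,u,v,z):
    o,r=ray(d,u,v); return o+r*(z-o[2])/r[2]
def proj(d,P):
    return cv2.projectPoints(np.array(P,float).reshape(-1,1,3),np.array(d['rvec'],float),np.array(d['tvec'],float),np.array(d['intrinsics']),np.array([float(d['k1']),0,0,0,0.]))[0][:,0]
E
python3 - <<'E'
from h import *
for n in('side','top'):
    d=grab(n); print(n,ray(d,320,240),d['k1'],d['intrinsics'])
s=robot.observe(); print(s, robot.grip_point_offset)
E
```

```text
pics
side (array([0.64413682, 0.96282224, 1.10902068]), array([-0.08691203, -0.55345793, -0.82833002])) -0.049294998923496765 [[492.20446261   0.         321.69184704]
 [  0.         492.20446261 234.32413891]
 [  0.           0.           1.        ]]
top (array([0.42089552, 0.304559  , 1.46691452]), array([ 0.09747511, -0.01883922, -0.99505964])) -0.0016052568639239118 [[564.12973571   0.         314.90540555]
 [  0.         564.12973571 250.82791447]
 [  0.           0.           1.        ]]
{'clock': 0.1, 'qpos': array([62.46865967, 40.50981136, -1.58501699, 85.08038184,  1.26056597,
       54.48270621, -4.32655792]), 'joint_velocities': array([ 0.02732459, -0.08765347, -0.01600451, -0.02384401,  0.0012839 ,
       -0.01403631, -0.07754379]), 'tau': array([ 4.37334136e-03, -8.84275961e+01,  1.23743199e+00, -2.36447275e+01,
        1.71060953e-02,  5.11721519e-03, -9.61237993e-05]), 'tcp_pos': array([ 0.24422084, -0.52030486,  0.23088479]), 'tool_rot': array([[ 9.05247292e-01,  4.24884892e-01, -4.11897981e-04],
       [ 4.24885092e-01, -9.05246865e-01,  8.78947116e-04],
       [ 5.81994291e-07, -9.70673807e-04, -9.99999529e-01]]), 'wrist_force': array([-0.47976186,  0.37367864,  0.11971227]), 'ft_torque': array([ 0.01297512,  0.04741333, -0.03097003]), 'gripper_force': 0.0, 'width': 0.9994437120085524} -0.0187
```

```bash
ls pics
```

```text
side_0.png
top_1.png
```

View pics/side_0.png

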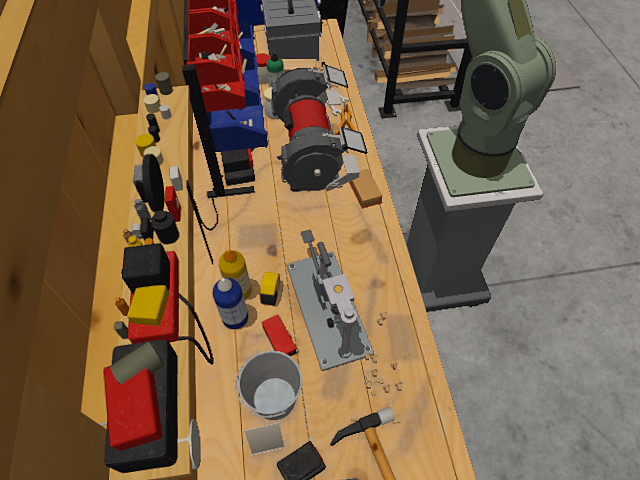

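View pics/top_1.png

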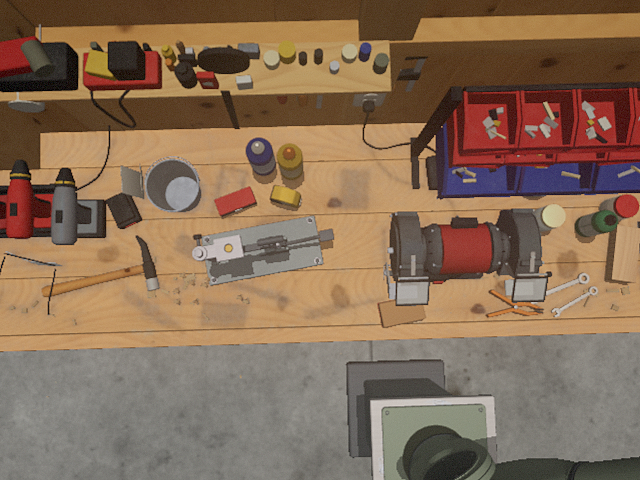

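The stand lies at about (262,250) in the top view, with the post cap near (199,254) and the paddle near (326,238). In the side view the post top is near (349,313) and the paddle near (307,237). Next I'll enlarge both.

```bash
python3 - <<'E'
import cv2
a=cv2.imread('pics/side_0.png')[220:380,270:390]; b=cv2.imread('pics/top_1.png')[205:295,185:345]
a=cv2.resize(a,None,fx=3.75,fy=3.75,interpolation=cv2.INTER_CUBIC)
b=cv2.resize(b,None,fx=5,fy=5,interpolation=cv2.INTER_CUBIC)
cv2.imwrite('pics/ca.png',a);cv2.imwrite('pics/cb.png',b)
E
```

```text
(no output)
```

View pics/ca.png

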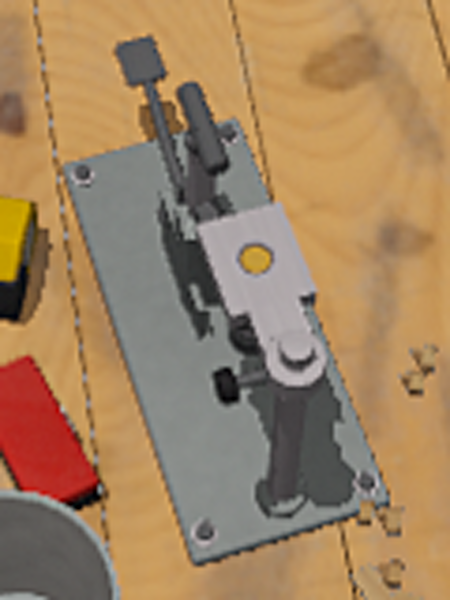

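View pics/cb.png

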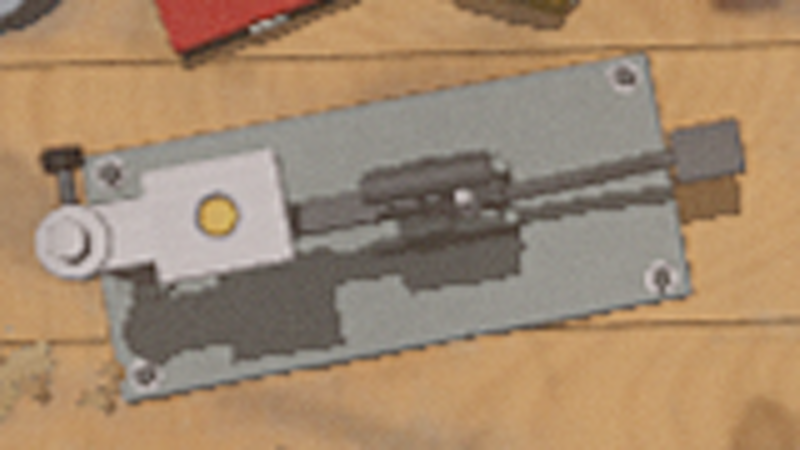

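The crops show the plate's corners, the handle bar, the paddle and the post cap clearly, so I'll triangulate from these.

```bash
cat > cal.py <<'E'
from h import *
S=viewer.grab_frame('side');T=viewer.grab_frame('top')
t=lambda x,y:(x/5+185,y/5+205); s=lambda x,y:(x/3.75+270,y/3.75+220)
def tri(a,b):
    o1,r1=ray(T,*a);o2,r2=ray(S,*b)
    A=np.stack([r1,-r2],1);l=np.linalg.lstsq(A,o2-o1,rcond=None)[0]
    p,q=o1+l[0]*r1,o2+l[1]*r2; return (p+q)/2,np.linalg.norm(p-q)
if __name__=='__main__':
    ct=np.array([onz(T,*t(*c),.012) for c in[(648,53),(690,295),(125,402),(85,155)]])
    cs=np.array([onz(S,*s(*c),.012) for c in[(65,165),(238,122),(388,500),(195,562)]])
    print(ct,cs)
    out=[]
    for c in(ct,(np.roll(cs,0,0))):
        print('sides',[np.linalg.norm(c[i]-c[(i+1)%4]) for i in range(4)])
    # corner order top: back-right, front-right, front-left, back-left ; side same
    L=np.array([[65,-115],[-65,-115],[-65,185],[65,185]])/1000
    for c in(ct,cs,(ct+cs)/2):
        a=c[:,:2];m=a.mean(0);l=L-L.mean(0);b=a-m
        th=np.arctan2((l[:,0]*b[:,1]-l[:,1]*b[:,0]).sum(),(l*b).sum())
        R=np.array([[np.cos(th),-np.sin(th)],[np.sin(th),np.cos(th)]])
        o=m-R@L.mean(0); print('yaw',np.degrees(th),'org',o)
    for n,a,b,z,y in[('handle',(435,176),(204,125),.198,0),('paddle',(708,150),(141,62),.088,-.132),('post',(68,240),(297,346),.225,.16)]:
        print(n,tri(t(*a),s(*b)),'top@z',onz(T,*t(*a),z),'side@z',onz(S,*s(*b),z),'pred',o+R@np.array([0,y]))
    for n,a in[('bushtop',(217,215))]: print(n,tri(t(*a),s(256,259)), o+R@np.array([0,.095]))
E
python3 cal.py
```

```text
[[0.62752092 0.28916388 0.012     ]
 [0.50095446 0.27110984 0.012     ]
 [0.45415287 0.56325819 0.012     ]
 [0.58242814 0.58212048 0.012     ]] [[0.62464833 0.29140828 0.012     ]
 [0.49996755 0.2748111  0.012     ]
 [0.45478079 0.56398269 0.012     ]
 [0.5794425  0.58450119 0.012     ]]
sides [np.float64(0.12784763455189688), np.float64(0.295873369512516), np.float64(0.1296546601735744), np.float64(0.29640669074373605)]
sides [np.float64(0.1257806150990799), np.float64(0.29268080169298355), np.float64(0.12633902332793945), np.float64(0.2965586336399717)]
yaw 8.817434557414096 org [0.54662913 0.39182674]
yaw 8.768381850060372 org [0.54504521 0.39408487]
yaw 8.793002270907843 org [0.54583722 0.39295581]
handle (array([0.54609298, 0.38948594, 0.19740094]), np.float64(0.003669775143294418)) top@z [0.54779873 0.3889273  0.198     ] side@z [0.54442223 0.39047842 0.198     ] pred [0.54583722 0.39295581]
paddle (array([0.56709445, 0.26207972, 0.08369475]), np.float64(0.002520754083093066)) top@z [0.56785657 0.2618704  0.088     ] side@z [0.56622743 0.26545349 0.088     ] pred [0.56601542 0.2625072 ]
post (array([0.52102657, 0.54996959, 0.22315723]), np.float64(0.0009194848926770549)) top@z [0.52131435 0.54946257 0.225     ] side@z [0.52084826 0.55097617 0.225     ] pred [0.5213788  0.55107534]
bushtop (array([0.53149045, 0.48657712, 0.20629067]), np.float64(0.0014244231834769307)) [0.53131504 0.48683928]
```

```bash
python3 -m handwheel '{"steps":[[1,[0,0,-0.9],[0,0,0]],[1,[0,0,-0.9],[0,0,0]],[1,[0,0,-0.9],[0,0,0]],[1,[0,0,-0.9],[0,0,0]],[1,[0,0,-0.9],[0,0,0]],[1,[0.4,-0.4,0],[0,0,0]],[1,[0.66,-0.7,0],[0,0,0]],[1,[0.66,-0.7,0],[0,0,0]]]}'
python3 -m handwheel '{"steps":[[1,[0.66,-0.7,0],[0,0,0]],[1,[0.66,-0.7,0],[0,0,0]],[1,[0.66,-0.7,0],[0,0,0]],[1,[0.66,-0.7,0],[0,0,0]],[1,[0.66,-0.7,0],[0,0,0]],[1,[0.66,-0.7,0],[0,0,0]],[1,[0.66,-0.7,0],[0,0,0]],[1,[0.66,-0.7,0],[0,0,0]]]}'
```

```text
clock: 1.2
tcp_pos: [0.2841, -0.401, 0.4561]
tool_rot: [[0.905, 0.425, -0.0], [0.425, -0.905, 0.0], [0.0, -0.0, -1.0]]
wrist_force: [2.2, 0.3, 0.2]
width: 1.001
gripper_force: 0.0
clock: 2.2
tcp_pos: [0.4041, -0.0354, 0.4564]
tool_rot: [[0.905, 0.425, 0.0], [0.425, -0.905, 0.0], [0.0, 0.0, -1.0]]
wrist_force: [1.0, -0.6, 0.1]
width: 1.001
gripper_force: 0.0
```

```bash
python3 -m handwheel '{"steps":[[1,[0.66,-0.7,0],[0,0,0]],[1,[0.66,-0.7,0],[0,0,0]],[1,[0.66,-0.7,0],[0,0,0]],[1,[0.66,-0.7,0],[0,0,0]],[1,[0.66,-0.7,0],[0,0,0]],[1,[0.66,-0.7,0],[0,0,0]],[1,[0.66,-0.7,0],[0,0,0]],[1,[0.5,-0.5,0],[0,0,-0.5]]]}'
python3 -m handwheel '{"steps":[[1,[0,0,0],[0,0,-1]],[1,[0,0,0],[0,0,-1]],[1,[0,0,0],[0,0,-1]],[1,[0,0,0],[0,0,-1]],[1,[0,0,0],[0,0,-1]],[1,[0,0,0],[0,0,-1]],[1,[0,0,0],[0,0,-1]],[1,[0,0,0],[0,0,-1]]]}'
python3 -m handwheel '{"steps":[[1,[0,0,0.6],[0,0,-1]],[1,[0,0,0.8],[0,0,-1]],[1,[0,0,0.8],[0,0,-1]],[1,[0,0,0.6],[0,0,-0.78]],[1,[0,0,0],[0,0,0]]]}'
python3 - <<'E'
from h import *
s=robot.observe();print(s['qpos'],s['tcp_pos'],np.degrees(np.arctan2(*s['tool_rot'][1::-1,1])))
d=np.array([.546,.3915,.300])-s['tcp_pos'];print(s['tool_rot'].T@d/.05)
E
```

```text
clock: 3.2
tcp_pos: [0.521, 0.3182, 0.4558]
tool_rot: [[0.881, 0.473, -0.001], [0.473, -0.881, -0.0], [-0.001, -0.0, -1.0]]
wrist_force: [-0.9, -2.3, 0.2]
width: 1.001
gripper_force: 0.0
clock: 4.2
tcp_pos: [0.521, 0.3163, 0.4561]
tool_rot: [[0.236, 0.972, -0.0], [0.972, -0.236, -0.0], [-0.0, -0.0, -1.0]]
wrist_force: [-0.4, 0.3, 0.1]
width: 0.999
gripper_force: 0.0
clock: 4.82
tcp_pos: [0.5207, 0.3157, 0.315]
tool_rot: [[-0.153, 0.988, -0.003], [0.988, 0.153, -0.002], [-0.001, -0.003, -1.0]]
wrist_force: [0.1, 0.4, 1.5]
width: 1.001
gripper_force: 0.0
[-20.27114287  41.92289622 -32.58888692  67.59997551  21.68352038
  76.45989649 -42.30458031] [0.52074504 0.31567079 0.31502264] 8.787589160517767
[1.42198101 0.73169512 0.2966764 ]
```

```bash
python3 -m handwheel '{"steps":[[1,[0.7,0.35,0],[0,0,0]],[1,[0.72,0.38,0],[0,0,0]],[1,[0,0,0.3],[0,0,0]],[1,[0,0,0.8],[0,0,0]],[1,[0,0,0.8],[0,0,0]],[1,[0,0,0.4],[0,0,0]],[1,[0,0,0],[0,0,0]]]}' 20
python3 - <<'E'
from h import *
s=robot.observe();print(s['tcp_pos'])
d=np.array([.546,.3915,.181])-s['tcp_pos'];print(s['tool_rot'].T@d/.05)
a=grab('side')['frame'][200:300,270:400];b=grab('top')['frame'][205:295,185:345]
c=np.hstack([cv2.resize(a,(390,300)),cv2.resize(b,(400,300))]);cv2.imwrite('pics/c1.png',c[:,:,::-1])
E
```

```text
clock: 5.7
tcp_pos: [0.5463, 0.3921, 0.2017]
tool_rot: [[-0.151, 0.988, -0.0], [0.988, 0.151, -0.0], [-0.0, -0.0, -1.0]]
wrist_force: [1.0, -0.5, 1.1]
width: 1.005
gripper_force: 0.0
[0.54625792 0.39209828 0.20166629]
[-0.0109066  -0.00671588  0.41333274]
```

View pics/c1.png

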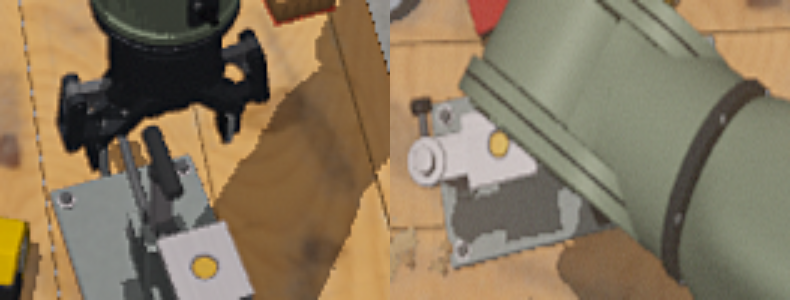

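The handle, at (160,160) in the crop, sits midway between the open fingers at about (95,165) and (230,130). Lower and close.

```bash
python3 -m handwheel '{"steps":[[1,[0,0,0.41],[0,0,0]],[1,[0,0,0],[0,0,0]],[-1,[0,0,0],[0,0,0]],[-1,[0,0,0],[0,0,0]],[-1,[0,0,0],[0,0,0]],[-1,[0,0,0],[0,0,0]],[-1,[0,0,0],[0,0,0]],[-1,[0,0,0],[0,0,0]]]}' 40
```

```text
clock: 6.8
tcp_pos: [0.5466, 0.3922, 0.1812]
tool_rot: [[-0.153, 0.988, 0.001], [0.988, 0.153, 0.001], [0.001, 0.001, -1.0]]
wrist_force: [5.6, 1.1, 4.7]
width: 0.172
gripper_force: 39.1
```

```bash
( python3 -m handwheel '{"steps":[[-1,[0,0.01,-0.02],[0,0,0]]]}'
python3 -m handwheel '{"steps":[[-1,[0,0,-0.02],[0,0,0]]]}'
python3 -m handwheel '{"steps":[[-1,[0,0,-0.02],[0,0,0]]]}'
python3 -m handwheel '{"steps":[[-1,[0,0,-0.02],[0,0,0]]]}'
python3 -m handwheel '{"steps":[[-1,[0,0,-0.02],[0,0,0]]]}'
python3 -m handwheel '{"steps":[[-1,[0,0,-0.02],[0,0,0]]]}'
python3 -m handwheel '{"steps":[[-1,[0,0,-0.02],[0,0,0]]]}'
python3 -m handwheel '{"steps":[[-1,[0,0,-0.02],[0,0,0]]]}'
python3 -m handwheel '{"steps":[[-1,[0,0,-0.02],[0,0,0]]]}'
python3 -m handwheel '{"steps":[[-1,[0,0,-0.02],[0,0,0]]]}'
python3 -m handwheel '{"steps":[[-1,[0,0,-0.02],[0,0,0]]]}'
python3 -m handwheel '{"steps":[[-1,[0,0,-0.02],[0,0,0]]]}' ) | grep -E 'tcp_pos|force:|width|clock' | paste - - - - - | cut -c1-130
```

```text
clock: 6.92	tcp_pos: [0.5466, 0.3921, 0.1815]	wrist_force: [4.2, 3.1, -7.0]	width: 0.169	gripper_force: 39.0
clock: 7.05	tcp_pos: [0.5466, 0.3921, 0.1821]	wrist_force: [5.5, 2.8, -7.6]	width: 0.17	gripper_force: 39.0
clock: 7.18	tcp_pos: [0.5466, 0.3921, 0.1831]	wrist_force: [6.6, 3.7, -8.5]	width: 0.168	gripper_force: 39.0
clock: 7.3	tcp_pos: [0.5466, 0.3921, 0.1841]	wrist_force: [6.3, 4.0, -8.4]	width: 0.167	gripper_force: 39.0
clock: 7.42	tcp_pos: [0.5466, 0.3921, 0.185]	wrist_force: [6.1, 2.7, -8.9]	width: 0.173	gripper_force: 39.0
clock: 7.55	tcp_pos: [0.5466, 0.3921, 0.186]	wrist_force: [5.7, 3.4, -9.2]	width: 0.172	gripper_force: 39.0
clock: 7.68	tcp_pos: [0.5466, 0.3921, 0.187]	wrist_force: [5.8, 4.0, -9.1]	width: 0.174	gripper_force: 39.0
clock: 7.8	tcp_pos: [0.5466, 0.3922, 0.188]	wrist_force: [5.2, 3.7, -7.3]	width: 0.167	gripper_force: 39.1
clock: 7.92	tcp_pos: [0.5466, 0.3921, 0.1892]	wrist_force: [5.2, 2.4, -6.6]	width: 0.168	gripper_force: 39.2
clock: 8.05	tcp_pos: [0.5466, 0.3922, 0.1903]	wrist_force: [4.7, 2.5, -3.5]	width: 0.171	gripper_force: 39.5
clock: 8.18	tcp_pos: [0.5466, 0.3921, 0.1912]	wrist_force: [5.5, 3.4, -8.8]	width: 0.171	gripper_force: 39.7
clock: 8.3	tcp_pos: [0.5466, 0.3921, 0.1921]	wrist_force: [5.7, 3.5, -8.4]	width: 0.177	gripper_force: 39.6
```

```bash
cat > ck.sh <<'E'
ck(){ awk -v L=$1 '/clock/{c=$2} /tcp_pos/{z=$4} /wrist_force/{f=$4} /gripper_force/{g=$2} END{gsub(/\]/,"",z);gsub(/\]/,"",f);print c,z,f,g; exit (f<-L)}'; }
E
. ./ck.sh
python3 -m handwheel '{"steps":[[-1,[0,0,-0.02],[0,0,0]],[-1,[0,0,-0.02],[0,0,0]]]}' | ck 11 &&
python3 -m handwheel '{"steps":[[-1,[0,0,-0.02],[0,0,0]],[-1,[0,0,-0.02],[0,0,0]]]}' | ck 11 &&
python3 -m handwheel '{"steps":[[-1,[0,0,-0.02],[0,0,0]]]}' | ck 11 &&
python3 -m handwheel '{"steps":[[-1,[0,0,-0.02],[0,0,0]]]}' | ck 11 &&
python3 -m handwheel '{"steps":[[-1,[0,0,-0.02],[0,0,0]]]}' | ck 11 &&
python3 -m handwheel '{"steps":[[-1,[0,0,-0.02],[0,0,0]]]}' | ck 11 &&
python3 -m handwheel '{"steps":[[-1,[0,0,-0.02],[0,0,0]]]}' | ck 11 &&
python3 -m handwheel '{"steps":[[-1,[0,0,-0.02],[0,0,0]]]}' | ck 11 &&
python3 -m handwheel '{"steps":[[-1,[0,0,-0.02],[0,0,0]]]}' | ck 11 &&
python3 -m handwheel '{"steps":[[-1,[0,0,-0.02],[0,0,0]]]}' | ck 11 &&
python3 -m handwheel '{"steps":[[-1,[0,0,-0.02],[0,0,0]]]}' | ck 11 &&
python3 -m handwheel '{"steps":[[-1,[0,0,-0.02],[0,0,0]]]}' | ck 11 &&
python3 -m handwheel '{"steps":[[-1,[0,0,-0.02],[0,0,0]]]}' | ck 11 &&
python3 -m handwheel '{"steps":[[-1,[0,0,-0.02],[0,0,0]]]}' | ck 11
```

```text
8.55 0.194 -9.3 39.5
8.8 0.196 -8.7 39.5
8.93 0.197 -7.0 39.6
9.05 0.1981 -6.1 39.7
9.18 0.1993 -3.8 39.9
9.3 0.2002 -7.7 39.7
9.43 0.2011 -7.7 39.6
9.55 0.202 -9.1 39.6
9.68 0.203 -8.6 39.6
9.8 0.204 -9.8 39.5
9.93 0.2049 -9.8 39.5
10.05 0.206 -7.4 39.6
10.18 0.2071 -6.2 39.7
10.3 0.2083 -3.4 39.9
```

```bash
. ./ck.sh
python3 -m handwheel '{"steps":[[-1,[0,0,-0.02],[0,0,0]]]}' | ck 11 &&
python3 -m handwheel '{"steps":[[-1,[0,0,-0.02],[0,0,0]]]}' | ck 11 &&
python3 -m handwheel '{"steps":[[-1,[0,0,-0.02],[0,0,0]]]}' | ck 11 &&
python3 -m handwheel '{"steps":[[-1,[0,0,-0.02],[0,0,0]]]}' | ck 11 &&
python3 -m handwheel '{"steps":[[-1,[0,0,-0.02],[0,0,0]]]}' | ck 11 &&
python3 -m handwheel '{"steps":[[-1,[0,0,-0.02],[0,0,0]]]}' | ck 11 &&
python3 -m handwheel '{"steps":[[-1,[0,0,-0.02],[0,0,0]]]}' | ck 11 &&
python3 -m handwheel '{"steps":[[-1,[0,0,-0.02],[0,0,0]]]}' | ck 11 &&
python3 -m handwheel '{"steps":[[-1,[0,0,-0.02],[0,0,0]]]}' | ck 11 &&
python3 -m handwheel '{"steps":[[-1,[0,0,-0.02],[0,0,0]]]}' | ck 11 &&
python3 -m handwheel '{"steps":[[-1,[0,0,-0.02],[0,0,0]]]}' | ck 11 &&
python3 -m handwheel '{"steps":[[-1,[0,0,-0.02],[0,0,0]]]}' | ck 11 &&
python3 -m handwheel '{"steps":[[-1,[0,0,-0.02],[0,0,0]]]}' | ck 11 &&
python3 -m handwheel '{"steps":[[-1,[0,0,-0.02],[0,0,0]]]}' | ck 11
```

```text
10.42 0.2092 -8.7 39.7
10.55 0.2101 -9.1 39.6
10.68 0.211 -9.2 39.6
10.8 0.212 -8.5 39.6
10.92 0.213 -9.7 39.5
11.05 0.2139 -10.2 39.5
```

```bash
sed -i 's/(f<-L)/(f+0<-L)/' ck.sh; . ./ck.sh
python3 -m handwheel '{"steps":[[-1,[0,0,-0.02],[0,0,0]]]}' | ck 11 &&
python3 -m handwheel '{"steps":[[-1,[0,0,-0.02],[0,0,0]]]}' | ck 11 &&
python3 -m handwheel '{"steps":[[-1,[0,0,-0.02],[0,0,0]]]}' | ck 11 &&
python3 -m handwheel '{"steps":[[-1,[0,0,-0.02],[0,0,0]]]}' | ck 11 &&
python3 -m handwheel '{"steps":[[-1,[0,0,-0.02],[0,0,0]]]}' | ck 11 &&
python3 -m handwheel '{"steps":[[-1,[0,0,-0.02],[0,0,0]]]}' | ck 11 &&
python3 -m handwheel '{"steps":[[-1,[0,0,-0.02],[0,0,0]]]}' | ck 11 &&
python3 -m handwheel '{"steps":[[-1,[0,0,-0.02],[0,0,0]]]}' | ck 11 &&
python3 -m handwheel '{"steps":[[-1,[0,0,-0.02],[0,0,0]]]}' | ck 11 &&
python3 -m handwheel '{"steps":[[-1,[0,0,-0.02],[0,0,0]]]}' | ck 11 &&
python3 -m handwheel '{"steps":[[-1,[0,0,-0.02],[0,0,0]]]}' | ck 11 &&
python3 -m handwheel '{"steps":[[-1,[0,0,-0.02],[0,0,0]]]}' | ck 11 &&
python3 -m handwheel '{"steps":[[-1,[0,0,-0.02],[0,0,0]]]}' | ck 11
```

```text
11.18 0.215 -7.7 39.6
11.3 0.2161 -6.3 39.7
11.42 0.2172 -4.1 40.0
11.55 0.2181 -8.5 39.7
11.68 0.219 -8.3 39.6
11.8 0.22 -8.3 39.6
11.92 0.2209 -13.4 39.3
```

```bash
. ./ck.sh
python3 -m handwheel '{"steps":[[-1,[0,0,-0.01],[0,0,0]]]}' | ck 16 &&
python3 -m handwheel '{"steps":[[-1,[0,0,-0.01],[0,0,0]]]}' | ck 16 &&
python3 -m handwheel '{"steps":[[-1,[0,0,-0.01],[0,0,0]]]}' | ck 16 &&
python3 -m handwheel '{"steps":[[-1,[0,0,-0.01],[0,0,0]]]}' | ck 16 &&
python3 -m handwheel '{"steps":[[-1,[0,0,-0.02],[0,0,0]]]}' | ck 16 &&
python3 -m handwheel '{"steps":[[-1,[0,0,-0.02],[0,0,0]]]}' | ck 16 &&
python3 -m handwheel '{"steps":[[-1,[0,0,-0.02],[0,0,0]]]}' | ck 16 &&
python3 -m handwheel '{"steps":[[-1,[0,0,-0.01],[0,0,0]]]}' | ck 15 &&
python3 -m handwheel '{"steps":[[-1,[0,0,-0.01],[0,0,0]]]}' | ck 15
```

```text
12.05 0.2212 -13.2 39.3
12.18 0.2216 -12.4 39.2
12.3 0.2221 -12.9 39.2
12.42 0.2226 -12.4 39.2
12.55 0.2235 -13.6 39.2
12.68 0.2247 -11.4 39.3
12.8 0.2258 -10.2 39.4
12.92 0.2265 -9.3 39.7
13.05 0.2268 -11.4 39.5
```

```bash
. ./ck.sh
python3 -m handwheel '{"steps":[[-1,[0,0,-0.01],[0,0,0]]]}' | ck 14.6 &&
python3 -m handwheel '{"steps":[[-1,[0,0,-0.01],[0,0,0]]]}' | ck 14.6 &&
python3 -m handwheel '{"steps":[[-1,[0,0,-0.01],[0,0,0]]]}' | ck 14.6 &&
python3 -m handwheel '{"steps":[[-1,[0,0,-0.01],[0,0,0]]]}' | ck 14.6 &&
python3 -m handwheel '{"steps":[[-1,[0,0,-0.01],[0,0,0]]]}' | ck 14.6 &&
python3 -m handwheel '{"steps":[[-1,[0,0,-0.01],[0,0,0]]]}' | ck 14.6 &&
python3 -m handwheel '{"steps":[[-1,[0,0,-0.01],[0,0,0]]]}' | ck 14.6 &&
python3 -m handwheel '{"steps":[[-1,[0,0,-0.01],[0,0,0]]]}' | ck 14.6 &&
python3 -m handwheel '{"steps":[[-1,[0,0,-0.01],[0,0,0]]]}' | ck 14.6 &&
python3 -m handwheel '{"steps":[[-1,[0,0,-0.01],[0,0,0]]]}' | ck 14.6 &&
python3 -m handwheel '{"steps":[[-1,[0,0,-0.01],[0,0,0]]]}' | ck 14.6 &&
python3 -m handwheel '{"steps":[[-1,[0,0,-0.01],[0,0,0]]]}' | ck 14.6
```

```text
13.18 0.2272 -12.1 39.4
13.3 0.2276 -12.3 39.4
13.42 0.2281 -12.5 39.4
13.55 0.2286 -13.9 39.3
13.68 0.229 -15.6 39.1
```

```bash
. ./ck.sh
python3 -m handwheel '{"steps":[[-1,[0,0,-0.006],[0,0,0]]]}' | ck 20 &&
python3 -m handwheel '{"steps":[[-1,[0,0,-0.006],[0,0,0]]]}' | ck 20 &&
python3 -m handwheel '{"steps":[[-1,[0,0,-0.006],[0,0,0]]]}' | ck 20 &&
python3 -m handwheel '{"steps":[[-1,[0,0,-0.006],[0,0,0]]]}' | ck 20
```

```text
13.8 0.2292 -16.6 39.1
13.92 0.2294 -17.5 39.1
14.05 0.2296 -18.0 39.1
14.18 0.2298 -18.8 39.2
```

```bash
. ./ck.sh
python3 -m handwheel '{"steps":[[-1,[0,0,-0.006],[0,0,0]]]}' | ck 22.5 &&
python3 -m handwheel '{"steps":[[-1,[0,0,-0.006],[0,0,0]]]}' | ck 22.5 &&
python3 -m handwheel '{"steps":[[-1,[0,0,-0.006],[0,0,0]]]}' | ck 22.5 &&
python3 -m handwheel '{"steps":[[-1,[0,0,-0.006],[0,0,0]]]}' | ck 22.5 &&
python3 -m handwheel '{"steps":[[-1,[0,0,-0.006],[0,0,0]]]}' | ck 22.5 && 
python3 -m handwheel '{"steps":[[-1,[0,0,-0.006],[0,0,0]]]}' | ck 22.5; python3 -m handwheel '{"steps":[[-1,[0,0,0],[0,0,0]],[-1,[0,0,0],[0,0,0]]]}' | ck 22.5
```

```text
14.3 0.23 -20.0 39.1
14.42 0.2303 -20.9 39.1
14.55 0.2305 -22.0 39.2
14.68 0.2307 -23.5 39.2
14.92 0.2307 -22.6 39.3
```

```bash
. ./ck.sh
python3 -m handwheel '{"steps":[[-1,[0,0,-0.004],[0,0,0]],[-1,[0,0,0],[0,0,0]]]}' | ck 25 
python3 -m handwheel '{"steps":[[-1,[0,0,0],[0,0,0]],[-1,[0,0,0],[0,0,0]],[-1,[0,0,0],[0,0,0]],[-1,[0,0,0],[0,0,0]],[-1,[0,0,0],[0,0,0]]]}' | ck 25
python3 -m handwheel '{"steps":[[-1,[0,0,0],[0,0,0]],[-1,[0,0,0],[0,0,0]],[-1,[0,0,0],[0,0,0]],[-1,[0,0,0],[0,0,0]],[-1,[0,0,0],[0,0,0]]]}' | ck 25
python3 -m handwheel '{"steps":[[-1,[0,0,0],[0,0,0]],[-1,[0,0,0],[0,0,0]],[-1,[0,0,0],[0,0,0]]]}' | ck 25
python3 - <<'E'
from h import *
a=grab('side')['frame'][200:330,270:400];cv2.imwrite('pics/c2.png',cv2.resize(a,(520,520))[:,:,::-1])
E
```

```text
15.18 0.2308 -22.7 39.2
15.8 0.2309 -23.0 39.2
16.42 0.2309 -22.9 39.2
16.8 0.2309 -22.5 39.2
```

View pics/c2.png

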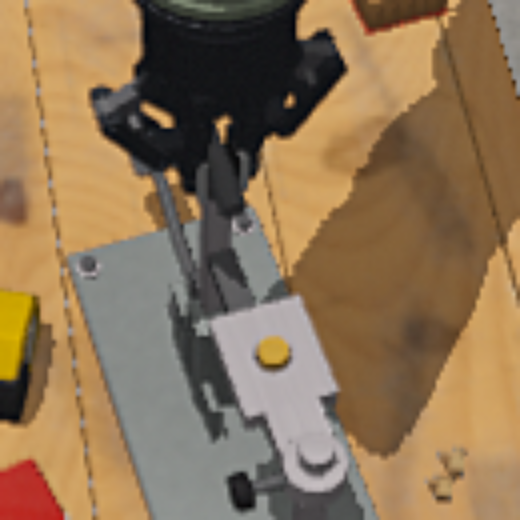

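Home: the force rose steadily past the 4 N push and held about 14–15 N on the bushing for 2 s. In the crop the bushing stands visibly higher at (275,352). Now I'll lower onto the pawl, release, rise and go over the paddle.

```bash
. ./ck.sh
python3 -m handwheel '{"steps":[[-1,[0,0,0.04],[0,0,0]],[-1,[0,0,0.04],[0,0,0]],[-1,[0,0,0.015],[0,0,0]],[-1,[0,0,0],[0,0,0]]]}' | ck 25
python3 -m handwheel '{"steps":[[1,[0,0,0],[0,0,0]],[1,[0,0,0],[0,0,0]],[1,[0,0,0],[0,0,0]],[1,[0,0,0],[0,0,0]],[1,[0,0,-0.3],[0,0,0]],[1,[0,0,-0.8],[0,0,0]],[1,[0,0,-0.5],[0,0,0]],[1,[0,0,0],[0,0,0]]]}'
python3 -m handwheel '{"steps":[[-1,[-0.5,0,0],[0,0,0]],[-1,[-0.8,0,0],[0,0,0]],[-1,[-0.8,0,0],[0,0,0]],[-1,[-0.5,0,0],[0,0,0]],[-1,[0,0,0],[0,0,0]]]}'
python3 - <<'E'
from h import *
s=robot.observe();print(s['tcp_pos'],s['qpos'])
d=np.array([.5665,.2625,.100])-s['tcp_pos'];print(s['tool_rot'].T@d/.05)
a=grab('side')['frame'][100:340,220:420];b=grab('top')['frame'][180:330,190:440]
c=np.hstack([cv2.resize(a,(300,360)),cv2.resize(b,(500,360))]);cv2.imwrite('pics/c3.png',c[:,:,::-1])
E
```

```text
17.35 0.2274 -7.4 40.9
clock: 18.35
tcp_pos: [0.5469, 0.3927, 0.3109]
tool_rot: [[-0.153, 0.988, 0.002], [0.988, 0.153, 0.003], [0.002, 0.003, -1.0]]
wrist_force: [0.4, 0.6, -0.2]
width: 0.994
gripper_force: 0.0
clock: 18.98
tcp_pos: [0.5672, 0.2618, 0.3084]
tool_rot: [[-0.151, 0.989, 0.0], [0.989, 0.151, -0.001], [-0.001, 0.0, -1.0]]
wrist_force: [0.2, 0.5, -0.2]
width: 0.0
gripper_force: 0.0
[0.56718873 0.2617549  0.30841524] [-14.3915327   43.8164698  -32.61686761  64.66608123  22.51895303
  77.40567059 -35.67845244]
[ 0.019561   -0.01186537  4.16829136]
```

View pics/c3.png

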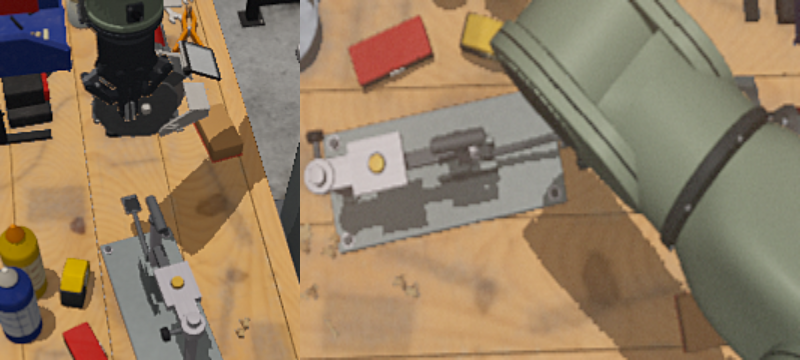

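The gripper hovers beyond the paddle in the side crop (paddle at (130,205)), and the forearm passes above the grinder's left wheel. I'll check that clearance before going down.

```bash
python3 - <<'E'
import cal
from cal import *
print('hub',tri((391,250),(318,173)))
# wheel rim extremes in side picture on plane y=hub y
y=tri((391,250),(318,173))[0][1]
for p in[(318,143),(318,190),(290,165),(340,165),(310,135)]:
    o,r=ray(S,*p);print(p,o+r*(y-o[1])/r[1])
E
python3 -m handwheel '{"steps":[[-1,[0,0,0.5],[0,0,0]],[-1,[0,0,0.8],[0,0,0]],[-1,[0,0,0.8],[0,0,0]],[-1,[0,0,0.5],[0,0,0]],[-1,[0,0,0],[0,0,0]]]}'
python3 - <<'E'
from h import *
a=grab('side')['frame'][0:260,220:560];b=grab('top')['frame'][180:370,190:440]
c=np.hstack([cv2.resize(a,(400,306)),cv2.resize(b,(400,306))]);cv2.imwrite('pics/c4.png',c[:,:,::-1])
E
```

```text
hub (array([0.51910083, 0.11499474, 0.15250439]), np.float64(0.004924023205058867))
(318, 143) [0.51642739 0.11499474 0.25942468]
(318, 190) [0.51678755 0.11499474 0.08296042]
(290, 165) [0.58767661 0.11499474 0.1934785 ]
(340, 165) [0.45942144 0.11499474 0.1724299 ]
(310, 135) [0.5354963  0.11499474 0.28855356]
clock: 19.8
tcp_pos: [0.5658, 0.2641, 0.1769]
tool_rot: [[-0.154, 0.988, -0.002], [0.988, 0.154, -0.001], [-0.0, -0.003, -1.0]]
wrist_force: [-1.5, -0.9, 0.3]
width: 0.004
gripper_force: 0.0
```

View pics/c4.png

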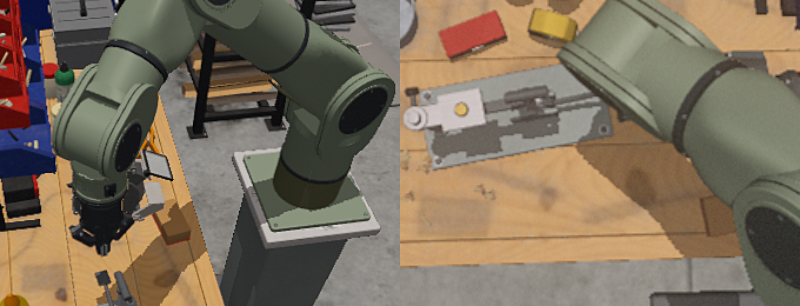

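The forearm climbs steeply away from the wrist (upper left of the crop), well clear of the wheel, whose top is at about z 0.25. Continue down to the paddle.

```bash
. ./ck.sh
python3 -m handwheel '{"steps":[[-1,[-0.02,0.01,0.5],[0,0,0]],[-1,[0,0,0.6],[0,0,0]],[-1,[0,0,0.45],[0,0,0]],[-1,[0,0,0],[0,0,0]]]}'
python3 -m handwheel '{"steps":[[-1,[0,0,0.06],[0,0,0]],[-1,[0,0,0.06],[0,0,0]]]}' | ck 25
python3 -m handwheel '{"steps":[[-1,[-0.01,0,0.06],[0,0,0]],[-1,[-0.01,0,0.06],[0,0,0]]]}' | ck 25
python3 -m handwheel '{"steps":[[-1,[-0.01,0,0.06],[0,0,0]],[-1,[-0.01,0,0.06],[0,0,0]]]}' | ck 25
```

```text
clock: 20.4
tcp_pos: [0.5672, 0.263, 0.1008]
tool_rot: [[-0.154, 0.988, -0.0], [0.988, 0.154, -0.0], [-0.0, -0.001, -1.0]]
wrist_force: [0.5, -0.0, 0.1]
width: 0.001
gripper_force: 0.0
20.65 0.0957 -0.1 0.0
20.9 0.0887 -0.7 0.0
21.15 0.0826 3.4 1.8
```

```bash
. ./ck.sh
python3 -m handwheel '{"steps":[[-1,[-0.01,0,0.06],[0,0,0]],[-1,[-0.01,0,0.06],[0,0,0]]]}' | ck 25
python3 -m handwheel '{"steps":[[-1,[-0.01,0,0.06],[0,0,0]],[-1,[0,0,0.06],[0,0,0]]]}' | ck 25
python3 -m handwheel '{"steps":[[-1,[0,0,0.04],[0,0,0]],[-1,[0,0,0.02],[0,0,0]],[-1,[0,0,0],[0,0,0]],[-1,[0,0,0],[0,0,0]]]}' 
python3 -m handwheel '{"steps":[[-1,[0,0,0],[0,0,0]],[-1,[0,0,0],[0,0,0]],[-1,[0,0,0],[0,0,0]],[-1,[0,0,0],[0,0,0]],[-1,[0,0,0],[0,0,0]],[-1,[0,0,0],[0,0,0]],[-1,[0,0,0],[0,0,0]],[-1,[0,0,0],[0,0,0]]]}' | ck 25
python3 -m handwheel '{"steps":[[-1,[0,0,0],[0,0,0]],[-1,[0,0,0],[0,0,0]],[-1,[0,0,0],[0,0,0]],[-1,[0,0,0],[0,0,0]],[-1,[0,0,0],[0,0,0]],[-1,[0,0,0],[0,0,0]],[-1,[0,0,0],[0,0,0]],[-1,[0,0,0],[0,0,0]]]}' | ck 25
python3 - <<'E'
from h import *
a=grab('side')['frame'][200:330,270:400];cv2.imwrite('pics/c5.png',cv2.resize(a,(520,520))[:,:,::-1])
E
```

```text
21.4 0.0764 1.2 0.8
21.65 0.0705 1.0 1.0
clock: 22.15
tcp_pos: [0.5678, 0.2593, 0.0678]
tool_rot: [[-0.153, 0.988, -0.0], [0.988, 0.153, 0.0], [0.0, -0.0, -1.0]]
wrist_force: [0.3, -2.0, 1.8]
width: -0.001
gripper_force: 1.0
23.15 0.0677 1.4 1.0
24.15 0.0677 2.0 1.0
```

View pics/c5.png

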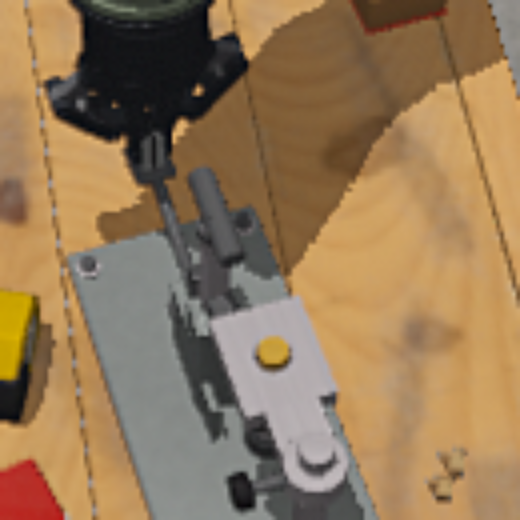

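The handle is back at (216,215) in the crop, which is full-image (324,254) as at the start, so the rail is down. The bushing is still up at (273,352). I'll hold a bit longer, then lift away.

```bash
. ./ck.sh
python3 -m handwheel '{"steps":[[-1,[0,0,0],[0,0,0]],[-1,[0,0,0],[0,0,0]],[-1,[0,0,0],[0,0,0]],[-1,[0,0,0],[0,0,0]],[-1,[0,0,0],[0,0,0]],[-1,[0,0,0],[0,0,0]],[-1,[0,0,0],[0,0,0]],[-1,[0,0,0],[0,0,0]]]}' | ck 25
python3 -m handwheel '{"steps":[[-1,[0.01,0,-0.12],[0,0,0]],[-1,[0.02,0,-0.15],[0,0,0]],[-1,[0.02,0,-0.2],[0,0,0]],[-1,[0,0,-0.8],[0,0,0]],[-1,[0,0,-0.9],[0,0,0]],[-1,[0,0,-0.9],[0,0,0]],[-1,[0,0,-0.5],[0,0,0]],[-1,[0,0,0],[0,0,0]]]}'
python3 - <<'E'
from h import *
a=grab('side')['frame'][200:330,240:400];cv2.imwrite('pics/c6.png',cv2.resize(a,(640,520))[:,:,::-1])
E
```

```text
25.2 0.0677 2.4 1.0
clock: 26.2
tcp_pos: [0.5677, 0.2623, 0.2484]
tool_rot: [[-0.153, 0.988, 0.003], [0.988, 0.153, 0.002], [0.001, 0.003, -1.0]]
wrist_force: [-0.3, 0.9, -0.8]
width: 0.004
gripper_force: 0.0
```

View pics/c6.png

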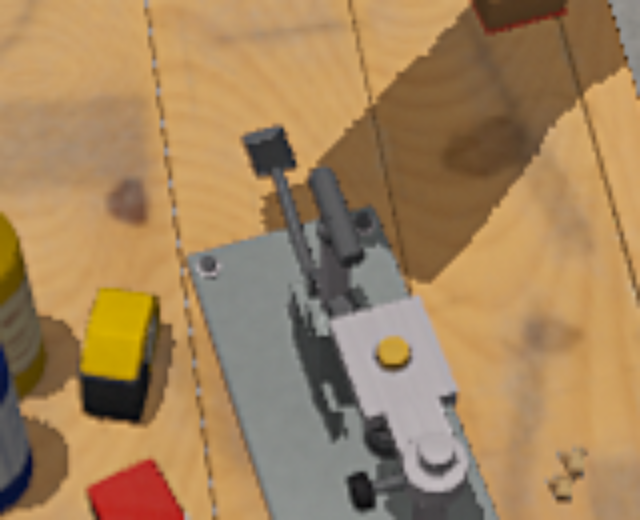

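The paddle has sprung back to (270,150), the handle is down at (336,215), the bushing is home at (393,352), and nothing else has moved. Handing in.

```bash
python3 -c "
from rig import job; print(job.job_done())"
```

```text
the job is handed in; nothing more can be done
None
```

The job is done and handed in at about 26 s: the bushing was pushed home and held for about 2 s at an estimated 14–15 N (wrist force less the measured lifting load). The paddle was then held down, with readings of 3.4 N or less, until the rail was back at the bottom, and I saw no sign that the tape measure, bit case or sanding block had moved.

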